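# Lock the work lamp's telescopic arm at the taped length

### The arm

A 6-joint arm with a two-finger parallel gripper is mounted at the origin on a cart in front of the work surface, level with it; the furniture and walls round the work are solid. World frame = base frame: x ahead of the robot, y to its left, z up, the work surface at z = 0. Lengths are in mm, angles in rad, forces in N, time in s.
With the tool pointing down it reaches from about 300 to 1000 mm from the base axis. Payload 5.1 kg.
Tool frame: the origin (TCP) lies midway between the tips of the shut fingers; the grasp point (between the pads) lies 19 mm behind it; z points along the fingers, y is the line along which they close (so a half turn about z gives the same grasp; the last joint's range is limited). The gripper opens to 95 mm and grips with 3 to 60 N. Pads are 20 mm wide; open, the fingers measure 119 mm over their backs; the gripper's body (75 mm by 180 mm) begins 59 mm behind the grasp point.
Start: joints at [-1.43, 0.124, 1.65, -0, 1.367, -0.083], TCP at [144.226, -633.785, 214.656] pointing down, gripper open.
Joint ranges: [-2.61, 2.61], [-1.02, 2.33], [0.03, 2.71], [-1.35, 4.49], [0.32, 2.68], [-2.91, 2.91]. Speed limits (rad/s): [2.57, 2.57, 3.14, 3.14, 3.14, 3.14].

### API

Orientations are given as a unit quaternion [w, x, y, z].
In Python, from workcell import read_state, read_camera, close_job gives the robot as it stands.
- The arm moves only by the shell command python3 -m inch 'ROWS' [FORCE]. ROWS is JSON, a list of rows, each a list of 3 entries, a list of its own where there are three numbers: the shift along the tool's x, y, z in m, then the turn, a rotation vector about the tool's x, y, z in degrees, then the finger opening in m, from 0 to 0.0951. In form: [[[tx, ty, tz], [ax, ay, az], claw], ...]. A call has 1 to 12 rows; each row is the pose to reach, as a shift and turn from the pose commanded when the call began, along the tool's axes at that moment; what a row does not reach only later rows make up. A row lasts 1/8 s, in which the tool goes at most 62.5 mm and 10.7 degrees, less where a joint would pass 70% of its speed; a pose out of reach is approached as far as the arm can. A call with a gripper value outside its range is refused whole. The fingers move at their own pace and stop on an object; FORCE is the grip in N (left out, the last holds). Time passes only in rows, so rows that repeat a pose let the fingers close. It gives the time, the measured TCP pose, the force, the opening and the grip force at its end, in the units of the state.
- read_state(): the state, without advancing time (a new reading comes with each control period).
- read_camera(name): name is "scene" or "top" or "wrist"; returns a dict with "pixels" (480x640x3 uint8, blue, green, red), "mtx" (3x3 intrinsics, pixels), "camera_from_world" (4x4, takes a point from world to camera coordinates). Camera axes: x right, y up, looking along -z (the intrinsics and any distortion apply to the point x, -y, -z); pixel columns grow to the right and rows downward; lengths in mm; the calibration is good to about 2 mm. A picture is of the moment at which its call begins. There is no depth.
- close_job(): hands the job in; it is judged then, once.
The state is a dict: "time": time; "qpos": joint angles; "joint_vel": joint speeds; "tau": joint torques, N m; "ee_pos": TCP position; "orientation": TCP orientation; "force": force on the tool from outside, world axes, zero at the start; "torque": the same for the moment, N m; "opening": finger opening in mm; "grasp_force": force on a finger pad.
Only numpy, scipy, OpenCV 4.12 (cv2) and the standard library are available. Lean on these libraries where they do the work, as an engineer would, in place of code of your own. Each camera call takes 0.05 s, during which the arm holds its last target. There are 200 camera calls.

### The job

The work lamp's telescopic arm has slid right out and its flip-lock cam lever hangs open, so the arm runs down again as soon as it is let go. With the lever still open, push the sliding arm up its inner tube until the collar's upper edge just meets the near edge of the turn of masking tape, hold it there and flip the cam lever fully closed against the collar without letting the arm slip off the mark. Finish still holding the arm firmly - do not let go, the lock's tension is to be checked next - and leave the other things on the table where they are.

Things in the scene. Friction and masses are not known exactly. Their poses are not given: they have to be found in the camera images.
- lamp_stand: Fixed lamp stand: grey cast foot 156 mm across, upright 19 mm post, black knuckle at its top (axis 315 mm above the table, top 332). From the knuckle a bare 16 mm steel inner tube, 300 mm long, slopes down 20 degrees along the stand's +x, direction (0.940, 0, -0.342). Origin: foot's centre on the table, z up. Faint graduation rings on the tube mean nothing.
- lamp_arm: Sliding arm, 0.3-0.5 kg: black collar, 24 mm outer tube (x 43-208 mm) and LED head 85x120 mm (x 222), in one. Slides 100 mm on the inner tube; starts at its low stop and runs down to it (about 1.2 N) when neither held nor locked. Origin: on the tube's axis at the collar's upper edge; x downhill along the tube, z square to the tube, upward, y across.
- collar_edge (a point): Same point and axes as lamp_arm. Here the collar is: a shoulder, a round flange 45 mm across, x 0-7 mm; then a body x 6-44 mm, z -14.5 to 14.5, with a flat ribbed side at y = +15 mm, where the shoulder stands 7.5 mm proud, so a finger beside the body can push the shoulder uphill. The cam lever is on the -y side.
- tape_edge (a point): Point on the tube's axis at the tape's edge facing the collar. The length mark is a turn of cream masking tape, 12 mm wide, round the inner tube, its end standing up as a small flag; 40 to 80 mm uphill of the collar's edge at the start. The tape is thin and does not stop the collar.
- cam_lever (a joint): Angle of the steel cam lever, rad: 0 = fully closed, flat on the collar's -y side (firm stop); positive = swung open; range 0-0.9, starts at 0.55-0.7. Stays where left; about 4 N at the tip moves it. Below about 0.5 its cam grips the tube: it then needs up to about 18 N at the tip, until it passes over centre near 0.1. Closed, it locks the arm.
- lever_tip (a point): Middle of the outer face of the cam lever's tip. Pivot parallel to the tube at y -17, z -10 mm (lamp_arm axes); the handle, x 10-40 mm, rises from it, tip 33 mm from the pivot. Closed: outer face y -22, tip z 23 mm, above the collar's top, so fingers from above can squeeze it against the ribbed side (37 mm over both). Open 0.7: tip at y -43, z 12 mm.
- masking_tape: Bystander, to be left alone: roll of masking tape lying flat, 95 mm across, 25 mm high; origin at the middle of its underside.
- mug: Bystander, to be left alone: stoneware mug with a handle, 84 mm across, 91 mm high; origin at the middle of its underside.
- sanding_block: Bystander, to be left alone: sanding block, 61 x 100 x 27 mm; origin at the middle of its underside.

How it is judged (in metres and radians):
On the way:
1. the arm is held with the collar's edge at the tape (within 5 mm) while the lever is still open (more than 0.25 rad) (distance between collar_edge and tape_edge below 0.005 m and value of joint cam_lever above 0.25 rad), for 0.2 s.
At the end, for the whole second after the job is handed in: The collar's upper edge is within 4 mm of the tape's near edge, the cam lever is fully closed (under 0.06 rad), the arm is at rest (under 10 mm/s), and the fingers still hold the sliding arm (its lever included) with more than 4 N (distance between collar_edge and tape_edge below 0.004 m and value of joint cam_lever below 0.06 rad and contact force between the fingers and lamp_arm above 4 N and linear speed of lamp_arm below 0.01 m/s); the arm keeps its last pose, push and grip.
It fails at once if the masking tape roll is shifted by more than 25 mm (distance of masking_tape from where it was at the start of the episode above 0.025 m).
It fails at once if the mug is shifted by more than 25 mm (distance of mug from where it was at the start of the episode above 0.025 m).
It fails at once if the sanding block is shifted by more than 25 mm (distance of sanding_block from where it was at the start of the episode above 0.025 m).
It also fails if it takes over 45 s, if anything falls off the work surface, if the arm or the gripper's body presses on something with over 40 N, if the wrist force passes 120 N, or if a joint passes its speed limit or range.

## Working session

There is one attempt and no reset: what is moved stays moved. The work goes in short steps, Python scripts to look and compute and a shell command to move; the robot and the scene stay as the last step left them, time stands still between calls to the robot, and variables do not carry over. Pictures are saved under pics/ and viewed, at most 10 in all, crops included, and the job is handed in when it is done.

```bash
mkdir -p pics
cat > h.py <<'E'
import numpy as np,cv2
from workcell import *
def snap(n,f):
    c=read_camera(n);cv2.imwrite(f'pics/{f}.png',c['pixels']);np.savez(f'{f}.npz',K=c['mtx'],T=c['camera_from_world'],p=c['pixels'],**({'D':c['dist']} if 'dist' in c else {}));return c
def load(f): return np.load(f+'.npz')
def proj(c,P):
    P=np.atleast_2d(P);q=(c['T']@np.c_[P,np.ones(len(P))].T)[:3];q=np.array([q[0],-q[1],-q[2]]);u=c['K']@q;return (u[:2]/u[2]).T
def ray(c,uv):
    d=np.linalg.inv(c['K'])@np.array([uv[0],uv[1],1.]);d=np.array([d[0],-d[1],-d[2]]);R=c['T'][:3,:3];return -R.T@c['T'][:3,3],R.T@d/np.linalg.norm(d)
E
python3 - <<'E'
from h import *
for n in('scene','top'):
    c=snap(n,n+'0');print(n,c.keys(),c['mtx'],np.linalg.inv(c['camera_from_world']).round(2))
print(read_state())
E
```

```text
scene dict_keys(['pixels', 'mtx', 'camera_from_world']) [[450.84600448   0.         324.58179891]
 [  0.         450.84600448 245.12490627]
 [  0.           0.           1.        ]] [[-7.8000e-01  4.7000e-01 -4.1000e-01  2.3204e+02]
 [-6.2000e-01 -5.7000e-01  5.3000e-01  5.1135e+02]
 [ 2.0000e-02  6.7000e-01  7.4000e-01  7.9902e+02]
 [ 0.0000e+00  0.0000e+00  0.0000e+00  1.0000e+00]]
top dict_keys(['pixels', 'mtx', 'camera_from_world']) [[473.1400797    0.         314.59438377]
 [  0.         473.1400797  245.71188968]
 [  0.           0.           1.        ]] [[ 2.00000e-02  9.80000e-01 -1.80000e-01  4.02940e+02]
 [-1.00000e+00  2.00000e-02  1.00000e-02  6.05300e+01]
 [ 2.00000e-02  1.80000e-01  9.80000e-01  1.01492e+03]
 [ 0.00000e+00  0.00000e+00  0.00000e+00  1.00000e+00]]
{'time': 0.1, 'qpos': array([-1.42960120e+00,  1.24463318e-01,  1.65150892e+00, -1.46740483e-05,
        1.36748282e+00, -8.25875821e-02]), 'joint_vel': array([ 5.76348957e-04, -5.75823426e-05, -3.82351948e-03,  3.36222674e-04,
       -2.19952233e-03,  6.48247473e-04]), 'tau': array([ 1.14551285e-04, -4.18880188e+01, -3.61097145e+01,  7.76232616e-02,
        4.61395620e-02, -7.14430985e-05]), 'ee_pos': array([ 144.14335847, -633.23644535,  213.51165585]), 'orientation': array([-9.30590065e-04,  9.93746093e-01,  1.11659458e-01, -3.44652147e-05]), 'force': array([-0.61428203, -0.69322644,  0.02700031]), 'torque': array([-0.02767311,  0.04080735, -0.05632548]), 'grasp_force': 0.0, 'opening': 95.19443707354398}
```

View pics/scene0.png

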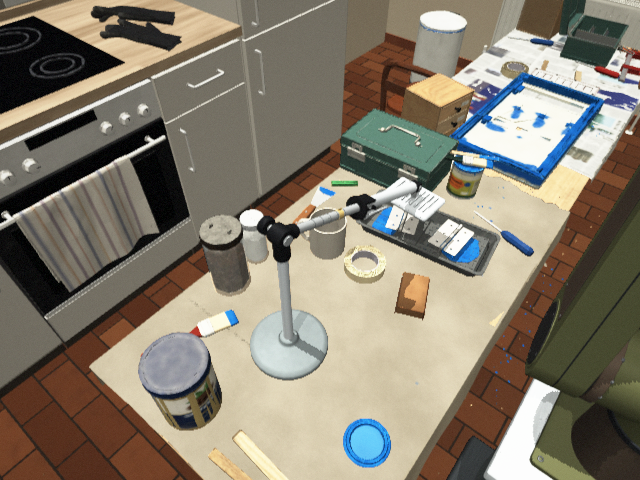

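View pics/top0.png

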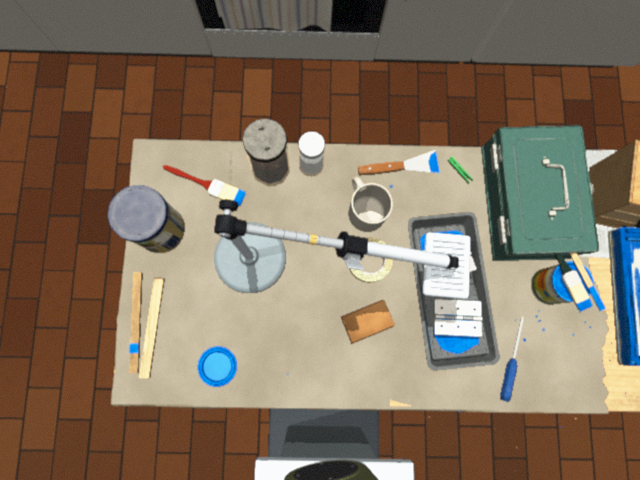

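Run:
```python
from h import *
a=load('top0')['p'][195:300,200:400];b=load('scene0')['p'][165:305,240:440]
cv2.imwrite('pics/a.png',cv2.resize(a,None,fx=4,fy=4,interpolation=2));cv2.imwrite('pics/b.png',cv2.resize(b,None,fx=4,fy=4,interpolation=2))
```

```text
(no output)
```

View pics/a.png

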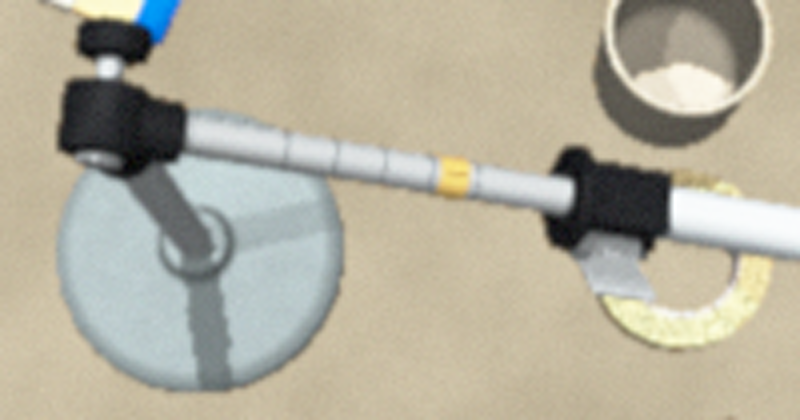

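View pics/b.png

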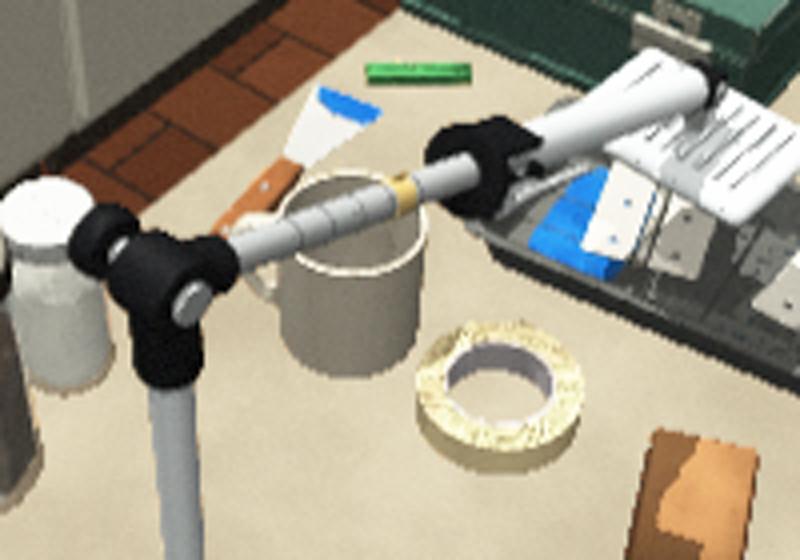

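```bash
cat > fit.py <<'E'
from h import *
from scipy.optimize import least_squares
t,s=load('top0'),load('scene0')
A=lambda p:np.array(p)/4+[200,195]
B=lambda p:np.array(p)/4+[240,165]
def P(p,k,off=(0,0,0)):
    X,Y,yaw=p[:3];c,n=np.cos(yaw),np.sin(yaw)
    R=np.array([[c,-n,0],[n,c,0],[0,0,1]])
    return np.array([X,Y,0])+R@(np.array([0,0,315.])+k*np.array([.9397,0,-.342])+np.array(off))
def res(p):
    st,sc=p[3:5];r=[]
    r+=list(proj(t,[p[0],p[1],10])[0]-A((200,243)))
    r+=list(proj(t,P(p,st))[0]-A((471,178)))
    r+=list(proj(s,P(p,st))[0]-B((412,190)))
    r+=list(proj(t,P(p,sc))[0]-A((570,194)))
    r+=list(proj(s,P(p,sc))[0]-B((476,170)))
    d=proj(t,P(p,50))[0];e=proj(s,P(p,50))[0]
    r+=[(d-A((200,134)))[1], (e-B((240,250)))@np.array([.3,1])]
    return np.array(r)
f=least_squares(res,[550,200,-1.6,150,200])
E
python3 - <<'E'
from fit import *
print(f.x,f.fun.round(2));st,sc=f.x[3:];print(sc-st,P(f.x,st),P(f.x,sc))
print(read_camera('wrist')['camera_from_world'].round(3).tolist())
T=np.linalg.inv(read_camera('wrist')['camera_from_world']);print(T.round(2))
for n,uv,z in(('mug',(371,192),91),('roll',(371,261),25),):
    o,d=ray(t,uv);print(n,o+d*(z-o[2])/d[2])
E
```

```text
[563.26505589 187.26262935  -1.66084653 150.89145524 195.42764358] [-0.34 -0.22  0.26  0.65 -0.68 -0.21  0.5   1.23 -1.41 -0.54  0.58 -0.58]
44.536188339300764 [550.51384397  46.04444176 263.39512231] [546.75027515   4.36335525 248.1637459 ]
[[0.221, -0.975, -0.002, -648.173], [0.942, 0.214, -0.258, 29.363], [0.252, 0.055, 0.966, -389.954], [0.0, 0.0, 0.0, 1.0]]
[[ 2.2000e-01  9.4000e-01  2.5000e-01  2.1367e+02]
 [-9.8000e-01  2.1000e-01  6.0000e-02 -6.1697e+02]
 [-0.0000e+00 -2.6000e-01  9.7000e-01  3.8329e+02]
 [ 0.0000e+00  0.0000e+00  0.0000e+00  1.0000e+00]]
mug [686.51135557 -63.10041787  91.        ]
roll [554.8932431  -71.67325031  25.        ]
```

```bash
cat > go.py <<'E'
import sys
from fit import *
from scipy.spatial.transform import Rotation as Ro
yaw=f.x[2];c,n=np.cos(yaw),np.sin(yaw)
xa=np.array([c*.9397,n*.9397,-.342]);ya=np.array([-n,c,0]);za=np.cross(xa,ya)
Rt=Ro.from_matrix(np.c_[-xa,ya,-za])
def arm(p,o): # world -> arm coords with origin o
    return np.c_[xa,ya,za].T@(np.array(p)-o)
def delta(target):
    s=read_state();w=s['orientation'];R0=Ro.from_quat([w[1],w[2],w[3],w[0]])
    return (R0.inv().apply(target-s['ee_pos'])/1000).round(4),(R0.inv()*Rt).as_rotvec(degrees=True).round(2)
C0=P(f.x,f.x[4]);T0=P(f.x,f.x[3])
def tgt(x,y,z): return C0+x*xa+y*ya+z*za
E
python3 -c "
from go import *
print(tgt(24,-20,90),delta(tgt(24,-20,90)))"
```

```text
[522.0351694  -46.95478096 324.5287459 ] (array([ 0.4986, -0.4881, -0.11  ]), array([ 12.5 ,  17.23, -71.25]))
```

```bash
python3 -m inch '[[[0,0,-0.06],[0,0,0],0.08],[[0.05,-0.05,-0.12],[0,0,0],0.08],[[0.4986,-0.4881,-0.15],[12.5,17.23,-71.25],0.08],[[0.4986,-0.4881,-0.15],[12.5,17.23,-71.25],0.08],[[0.4986,-0.4881,-0.15],[12.5,17.23,-71.25],0.08],[[0.4986,-0.4881,-0.15],[12.5,17.23,-71.25],0.08],[[0.4986,-0.4881,-0.15],[12.5,17.23,-71.25],0.08],[[0.4986,-0.4881,-0.15],[12.5,17.23,-71.25],0.08],[[0.4986,-0.4881,-0.15],[12.5,17.23,-71.25],0.08],[[0.4986,-0.4881,-0.15],[12.5,17.23,-71.25],0.08],[[0.4986,-0.4881,-0.15],[12.5,17.23,-71.25],0.08],[[0.4986,-0.4881,-0.15],[12.5,17.23,-71.25],0.08]]' 25; python3 -c "
from go import *
print(delta(tgt(24,-20,90)));print(read_state()['qpos'])"
```

```text
time: 1.7
ee_pos: [508.2, -67.9, 362.7]
orientation: [-0.116, 0.727, 0.664, 0.128]
force: [-0.3, -0.4, 0.8]
opening: 79.9
grasp_force: 0.0
(array([0.0078, 0.0119, 0.0434]), array([ 0.03,  0.09, -0.  ]))
[-0.42495095 -0.20102591  1.75012919  0.33061597  1.70289236 -0.30904808]
```

```bash
python3 -m inch '[[[0.008,0.012,0.02],[0,0,0],0.08],[[0.008,0.012,0.02],[0,0,0],0.08],[[0.008,0.012,0.02],[0,0,0],0.08]]'; python3 -c "
from go import *
snap('wrist','w1');c=load('w1')
print(delta(tgt(24,-20,90)))
for q in [(0,0,0),(0,22.5,0),(0,-22.5,0),(0,0,22.5),(44,0,14.5)]: print(q,proj(c,tgt(*q)).round(0))
print(proj(c,T0))"
```

```text
time: 2.08
ee_pos: [520.4, -57.2, 346.6]
orientation: [-0.117, 0.727, 0.664, 0.128]
force: [-0.9, -0.1, -0.1]
opening: 80.0
grasp_force: 0.0
(array([0.0024, 0.0006, 0.0247]), array([ 0.06,  0.09, -0.06]))
(0, 0, 0) [[347. 208.]]
(0, 22.5, 0) [[375. 208.]]
(0, -22.5, 0) [[319. 208.]]
(0, 0, 22.5) [[349. 213.]]
(44, 0, 14.5) [[347. 265.]]
[[347.75786373 150.5690618 ]]
```

View pics/w1.png

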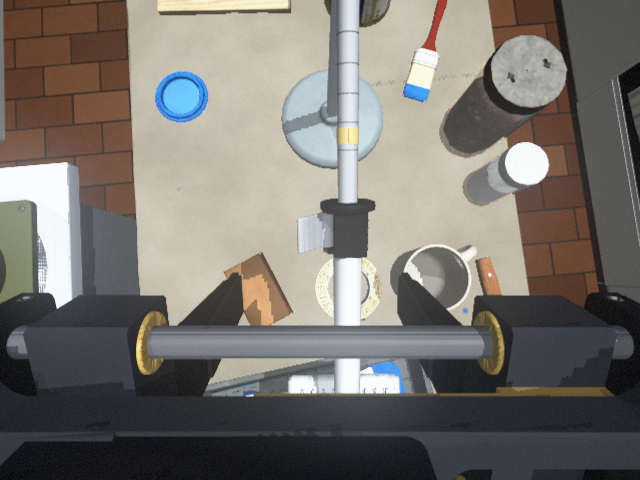

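```bash
python3 -c "
from go import *
c=load('w1');p=c['p'].astype(int)
print('tube b,r',[(r,*p[r,345:351,0:3:2].mean(0).astype(int)) for r in range(122,150)])
print('edge',[(r,p[r,345:351].mean().astype(int)) for r in range(190,215)])
for k in(325,330,366,370):print(k,[(r,p[r,k].mean().astype(int)) for r in range(192,216)])
print('row205',[(k,p[205,k].mean().astype(int)) for k in range(312,382,2)])
for r in (90,165,190): print(r,[(k,p[r,k].mean().astype(int)) for k in range(330,366)])
for q in [(0,22*.9,-22*.43),(0,-22*.9,-22*.43),(0,0,8)]: print(q,proj(c,tgt(*q)).round(1))
for q in [(0,0,8),(0,8,0),(0,-8,0)]: print(q,proj(c,tgt(*q)+T0-C0).round(1))
"
```

```text
tube b,r [(122, np.int64(202), np.int64(183)), (123, np.int64(229), np.int64(216)), (124, np.int64(235), np.int64(224)), (125, np.int64(235), np.int64(223)), (126, np.int64(230), np.int64(229)), (127, np.int64(204), np.int64(245)), (128, np.int64(177), np.int64(247)), (129, np.int64(172), np.int64(243)), (130, np.int64(171), np.int64(243)), (131, np.int64(172), np.int64(243)), (132, np.int64(171), np.int64(243)), (133, np.int64(171), np.int64(243)), (134, np.int64(171), np.int64(243)), (135, np.int64(171), np.int64(243)), (136, np.int64(172), np.int64(243)), (137, np.int64(171), np.int64(243)), (138, np.int64(169), np.int64(242)), (139, np.int64(169), np.int64(242)), (140, np.int64(168), np.int64(242)), (141, np.int64(167), np.int64(241)), (142, np.int64(168), np.int64(244)), (143, np.int64(191), np.int64(241)), (144, np.int64(217), np.int64(224)), (145, np.int64(232), np.int64(221)), (146, np.int64(235), np.int64(225)), (147, np.int64(236), np.int64(225)), (148, np.int64(236), np.int64(225)), (149, np.int64(207), np.int64(190))]
edge [(190, np.int64(231)), (191, np.int64(232)), (192
[... 5204 characters left out ...]
3, np.int64(207)), (344, np.int64(215)), (345, np.int64(223)), (346, np.int64(228)), (347, np.int64(231)), (348, np.int64(234)), (349, np.int64(235)), (350, np.int64(235)), (351, np.int64(235)), (352, np.int64(234)), (353, np.int64(231)), (354, np.int64(221)), (355, np.int64(211)), (356, np.int64(194)), (357, np.int64(167)), (358, np.int64(187)), (359, np.int64(192)), (360, np.int64(193)), (361, np.int64(192)), (362, np.int64(190)), (363, np.int64(192)), (364, np.int64(195)), (365, np.int64(195))]
(0, 19.8, -9.459999999999999) [[369.7 205.7]]
(0, -19.8, -9.459999999999999) [[322.1 205.8]]
(0, 0, 8) [[347.5 209.3]]
(0, 0, 8) [[348.6 150.7]]
(0, 8, 0) [[358.1 150.6]]
(0, -8, 0) [[337.4 150.6]]
```

```bash
python3 -m inch '[[[0.002,0,0.04],[0,0,0],0.08],[[0.002,0,0.08],[0,0,0],0.08],[[0.002,0,0.11],[0,0,0],0.08],[[0.002,0,0.12],[0,0,0],0.08],[[0.002,0,0.12],[0,0,0],0.08],[[0.002,0,0.12],[0,0,0],0.08]]'; python3 -c "
from go import *
snap('wrist','w2');snap('scene','s2')
c=load('w2');s=read_state();print(arm(s['ee_pos'],C0),delta(tgt(24,-20,-6)))
print(proj(c,tgt(0,0,8)),proj(c,T0+8*za),proj(c,tgt(0,0,-20)))"
```

```text
time: 2.88
ee_pos: [525.5, -14.8, 236.3]
orientation: [-0.115, 0.727, 0.664, 0.129]
force: [-0.0, 0.9, 0.2]
opening: 79.8
grasp_force: 0.0
[ 23.75166653 -19.5662383   -4.20478879] (array([-0.0002, -0.0004,  0.0018]), array([0.17, 0.11, 0.02]))
[[364.216034   257.04387782]] [[367.51344599 158.54940431]] [[357.73412984 241.5981139 ]]
```

View pics/w2.png

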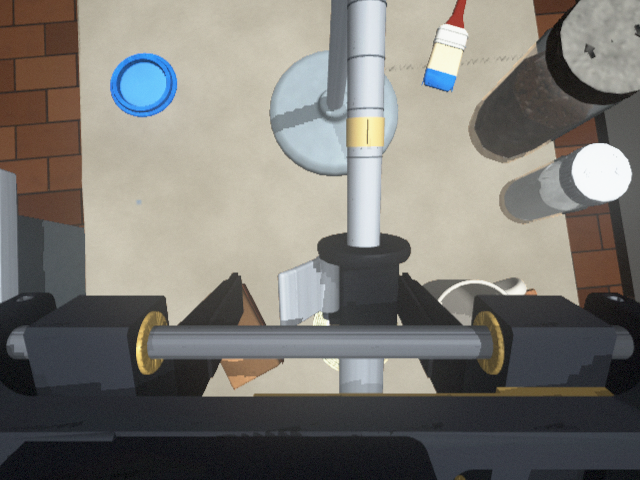

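```bash
cat > meas.py <<'E'
from go import *
import sys
def meas(name):
    snap('wrist',name);c=load(name);p=c['p'].astype(float);s=read_state()
    u=proj(c,tgt(-60,0,8))[0];v=proj(c,tgt(0,0,8))[0]
    # rows along tube's centre column
    rows=np.arange(60,300);col=(u[0]+(rows-u[1])*(v[0]-u[0])/(v[1]-u[1])).round().astype(int)
    L=np.array([p[r,k-2:k+3].mean(0) for r,k in zip(rows,col)])
    tape=rows[(L[:,2]-L[:,0])>35]; dark=rows[(L.mean(1)<140)&(rows>tape.max())]
    g=lambda row:(lambda o,d:arm(o+d*((tgt(0,0,8)-o)@za)/(d@za),C0)[0])(*ray(c,(col[row-60],row)))
    w=dark.min();print('tape',tape.min(),tape.max(),'collar row',w,'gap mm',round(g(w)-g(tape.max()+1),2),'collar x',round(g(w),1),'tapewidth',round(g(tape.max()+1)-g(tape.min()),1))
    print('tcp arm',arm(s['ee_pos'],C0).round(1),'F arm',arm(s['force'],0).round(1),'open',round(s['opening'],1),'grip',round(s['grasp_force'],1),'t',s['time'])
if __name__=='__main__': meas(sys.argv[1])
E
python3 -m inch '[[[0,-0.0025,0.002],[0,0,0],0.08],[[0.004,-0.0025,0.002],[0,0,0],0.08],[[0.008,-0.0025,0.002],[0,0,0],0.08],[[0.012,-0.0025,0.002],[0,0,0],0.08],[[0.016,-0.0025,0.002],[0,0,0],0.08],[[0.02,-0.0025,0.002],[0,0,0],0.08],[[0.02,-0.0025,0.002],[0,0,0],0.08],[[0.02,-0.0025,0.002],[0,0,0],0.08]]'; python3 meas.py w3
```

```text
time: 3.98
ee_pos: [523.8, 5.7, 239.3]
orientation: [-0.117, 0.727, 0.664, 0.128]
force: [-1.0, -1.8, -0.0]
opening: 80.0
grasp_force: 0.7
tape 166 194 collar row 273 gap mm 35.69 collar x -13.7 tapewidth 12.3
tcp arm [  3.8 -22.9  -8.1] F arm [ 0.5 -1.   1. ] open 80.3 grip 0.7 t 4.025
```

```bash
python3 -m inch '[[[0.004,0,-0.001],[0,0,0],0.08],[[0.008,0,-0.001],[0,0,0],0.08],[[0.012,0,-0.001],[0,0,0],0.08],[[0.016,0,-0.001],[0,0,0],0.08],[[0.02,0,-0.001],[0,0,0],0.08],[[0.024,0,-0.001],[0,0,0],0.08],[[0.028,0,-0.001],[0,0,0],0.08],[[0.031,0,-0.001],[0,0,0],0.08],[[0.033,0,-0.001],[0,0,0],0.08],[[0.033,0,-0.001],[0,0,0],0.08],[[0.033,0,-0.001],[0,0,0],0.08],[[0.033,0,-0.001],[0,0,0],0.08]]'; python3 meas.py w4
```

```text
time: 5.52
ee_pos: [526.8, 36.1, 251.7]
orientation: [-0.116, 0.727, 0.664, 0.128]
force: [-0.4, -0.9, -1.1]
opening: 79.9
grasp_force: 0.7
tape 241 266 collar row 272 gap mm 2.43 collar x -46.8 tapewidth 12.3
tcp arm [-29.2 -22.7  -6.9] F arm [ 0.6 -1.8  0. ] open 79.8 grip 0.7 t 5.575
```

```bash
python3 -m inch '[[[0.0024,0,0],[0,0,0],0.08],[[0.0024,0,0],[0,0,0],0.08],[[0.0024,0,0],[0,0,0],0.08],[[0.0024,0,0],[0,0,0],0.08]]'; python3 meas.py w5; python3 -c "
from h import *
p=load('w5')['p'][200:350,230:430];cv2.imwrite('pics/w5c.png',cv2.resize(p,None,fx=4,fy=4,interpolation=2))"
```

```text
time: 6.08
ee_pos: [527.0, 38.4, 252.5]
orientation: [-0.116, 0.727, 0.664, 0.128]
force: [-0.7, -1.8, -0.8]
opening: 79.7
grasp_force: 0.7
tape 246 271 collar row 272 gap mm 0.0 collar x -49.2 tapewidth 12.4
tcp arm [-31.7 -22.8  -6.9] F arm [ 1.6 -0.6  1.9] open 80.2 grip 0.7 t 6.125
```

View pics/w5c.png

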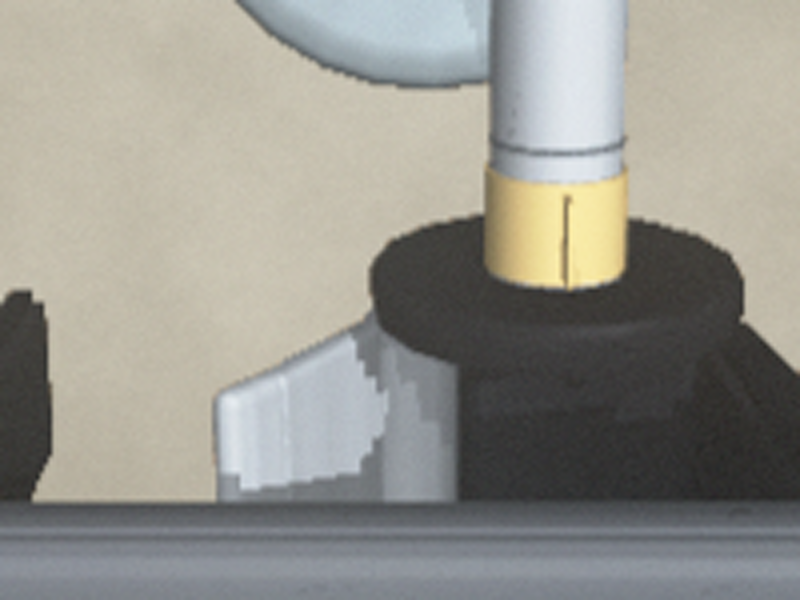

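```bash
python3 -m inch '[[[0,0,0],[0,0,0],0.077],[[0,0.001,0],[0,0,0],0.074],[[0,0.0025,0],[0,0,0],0.071],[[0,0.004,0],[0,0,0],0.068],[[0,0.0055,0],[0,0,0],0.065],[[0,0.006,0],[0,0,0],0.064],[[0,0.006,0],[0,0,0],0.064]]' 30; python3 meas.py w6
```

```text
time: 7.0
ee_pos: [533.8, 37.8, 252.4]
orientation: [-0.116, 0.727, 0.664, 0.129]
force: [6.6, -1.5, -1.8]
opening: 63.9
grasp_force: 3.7
tape 246 271 collar row 272 gap mm 0.0 collar x -49.2 tapewidth 12.4
tcp arm [-31.6 -15.9  -7. ] F arm [ 0.7  6.7 -2.3] open 64.2 grip 3.7 t 7.05
```

```bash
python3 -m inch '[[[0,0.001,0],[0,0,0],0.061],[[0,0.0025,0],[0,0,0],0.058],[[0,0.004,0],[0,0,0],0.055],[[0,0.0055,0],[0,0,0],0.052],[[0,0.007,0],[0,0,0],0.049],[[0,0.007,0],[0,0,0],0.049]]' 40; python3 meas.py w7
```

```text
time: 7.8
ee_pos: [541.1, 37.1, 252.6]
orientation: [-0.115, 0.727, 0.664, 0.129]
force: [8.2, -0.8, -2.2]
opening: 49.1
grasp_force: 14.7
tape 246 271 collar row 272 gap mm 0.0 collar x -49.2 tapewidth 12.4
tcp arm [-31.6  -8.6  -6.8] F arm [ 1.8  8.8 -1.4] open 49.4 grip 15.1 t 7.85
```

Closing well with the collar on the mark; carry on to full closure.

```bash
python3 -m inch '[[[0,0.001,0],[0,0,0],0.046],[[0,0.0025,0],[0,0,0],0.043],[[0,0.004,0],[0,0,0],0.04],[[0,0.005,0],[0,0,0],0.037],[[0,0.0055,0],[0,0,0],0.034],[[0,0.0055,0],[0,0,0],0.032],[[0,0.0055,0],[0,0,0],0.032],[[0,0.0055,0],[0,0,0],0.032]]' 40; python3 meas.py w8
```

```text
time: 8.85
ee_pos: [547.2, 36.5, 252.5]
orientation: [-0.115, 0.727, 0.664, 0.13]
force: [10.6, -2.1, -3.7]
opening: 36.7
grasp_force: 39.3
tape 246 271 collar row 272 gap mm 0.0 collar x -49.1 tapewidth 12.4
tcp arm [-31.6  -2.4  -6.8] F arm [ 2.  10.9 -3.5] open 36.8 grip 39.3 t 8.9
```

```bash
python3 -m inch '[[[0,-0.001,0],[0,0,0],0.032],[[0,-0.001,0],[0,0,0],0.032],[[0,-0.001,0],[0,0,0],0.032]]'; python3 meas.py w9; python3 -c "
from h import *
p=load('w9')['p'][200:350,230:430];cv2.imwrite('pics/w9c.png',cv2.resize(p,None,fx=4,fy=4,interpolation=2))"
```

```text
time: 9.28
ee_pos: [547.2, 36.5, 252.5]
orientation: [-0.114, 0.727, 0.664, 0.13]
force: [15.9, -1.9, -5.9]
opening: 36.3
grasp_force: 39.4
tape 246 271 collar row 272 gap mm 0.0 collar x -49.1 tapewidth 12.4
tcp arm [-31.6  -2.4  -6.9] F arm [ 1.8 15.7 -5.7] open 37.0 grip 39.4 t 9.325
```

View pics/w9c.png

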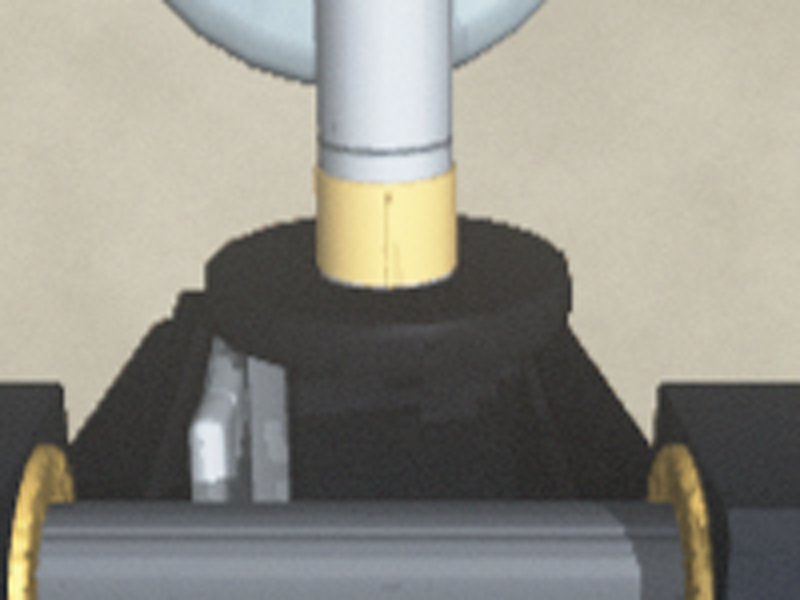

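The picture shows the lever upright against the collar's side and the tape's edge meeting the collar. I'm handing the job in.

```bash
python3 -c "
from workcell import *
print(close_job())"
```

```text
the job is handed in; nothing more can be done
None
```

I handed the job in at about 9.3 s of the 45 s: the collar's edge measures level with the tape edge in the wrist camera, the lever looks fully closed (37 mm across the fingers), the gripper still holds the arm with about 39 N, and I took no last picture of the other items on the table but felt no contact with them.

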